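# Gather the nuts in the tote's corner beside the stud board

### The job

I am about to fit the nuts on the stud board. Lift the parts tote clear of the table by its grip bar and tilt it so that all three nuts slide together into the tote's corner nearest the stud board, and keep holding it up there, clearly tilted and still, so that I can pick them out: the program finishes while the gripper holds the tote. Leave the other things on the table where they are, and do not let the tote or the arm rest on the board.

Things in the scene. Friction and masses are not known exactly. Their poses are not given: they have to be found in the camera images.
- tote: open plywood parts tote: box 140 (x) x 200 (y) x 50 mm high, walls and floor 6 mm thick, about 0.35 kg (varies) without the nuts; a wooden grip bar on two end posts spans it. Origin at the centre of its underside, z up. Its long side lies within 15 degrees of the world's y at the start. Nothing but the nuts is in it, and it is open below the bar
- grip (a point): middle of the tote's fixed grip bar, 98 mm above its underside, the place to take it. The bar runs along the tote's y, is 20 mm wide (x) and 24 mm high (86 to 110 mm up); its flat side faces look along the tote's x. A 40 x 8 mm post on the outside of each end wall carries it (216 mm over all)
- corner_pp (a point): inner floor corner of the tote at its own +x, +y; lies on the tote's floor, 6 mm above its underside
- corner_pm (a point): inner floor corner of the tote at its own +x, -y; lies on the tote's floor, 6 mm above its underside
- corner_mp (a point): inner floor corner of the tote at its own -x, +y; lies on the tote's floor, 6 mm above its underside
- corner_mm (a point): inner floor corner of the tote at its own -x, -y; lies on the tote's floor, 6 mm above its underside
- nut_1: steel hexagon nut, 24 mm across flats, 13 mm high, 33 g, 14 mm hole, lying flat and loose in the tote; origin at the centre of its underside, z up. It slides on the smooth tote floor at 10 to 15 degrees of tilt; along a wall into a corner it needs 25 to 35
- nut_2: steel hexagon nut, 24 mm across flats, 13 mm high, 33 g, 14 mm hole, lying flat and loose in the tote; origin at the centre of its underside, z up. It slides on the smooth tote floor at 10 to 15 degrees of tilt; along a wall into a corner it needs 25 to 35
- nut_3: steel hexagon nut, 24 mm across flats, 13 mm high, 33 g, 14 mm hole, lying flat and loose in the tote; origin at the centre of its underside, z up. It slides on the smooth tote floor at 10 to 15 degrees of tilt; along a wall into a corner it needs 25 to 35
- stud_board: plywood board 100 (x) x 140 (y) x 18 mm with three upright threaded steel studs (15 mm thick, tops 50 mm above the table), fixed to the table; origin at the centre of its underside. It stands off one of the tote's four corners: far left, far right, near left or near right
- tape_roll: roll of dark cloth tape, 111 mm across, 30 mm high, lying flat; bystander; origin at the centre of its underside
- sanding_block: cork sanding block 65 x 112 x 29 mm; bystander; origin at the centre of its underside
- wax_tin: round metal tin, 87 mm across, 40 mm high; bystander; origin at the centre of its underside
Mind the look-alikes: they are no part of the job. What is shaped like the tote but black is not meant. What is shaped like the stud_board but blue is not meant.

How it is judged:
By the outcome, as a careful person would: the job done as asked, in the order asked, and still so for the second after the job is handed in, while the arm keeps its last pose, push and grip.
It also fails if it takes over 37 s, if anything falls off the work surface, if the arm or the gripper's body presses on something with over 40 N, if the wrist force passes 120 N, or if a joint passes its speed limit or range.

### The arm

A 6-joint arm with a two-finger parallel gripper is mounted at the origin on the work surface; the furniture and walls round the work are solid. World frame = base frame: x ahead of the robot, y to its left, z up, the work surface at z = 0. Lengths are in m, angles in degrees, forces in N, time in s.
With the tool pointing down it reaches from about 0.35 to 0.875 m from the base axis. Payload 4.2 kg.
Tool frame: the origin (TCP) lies at the very end of the fingers, on their centre line; the grasp point (between the pads) lies 19 mm behind it; z points along the fingers, y is the line along which they close (so a half turn about z gives the same grasp; the last joint's range is limited). The gripper opens to 87 mm and grips with 3 to 60 N. Pads are 19 mm wide; open, the fingers measure 117 mm over their backs; the gripper's body (75 mm by 190 mm) begins 51 mm behind the grasp point.
Start: joints at [79.446, 22.042, 0.453, 0, -68.411, -14.817], TCP at [0.268, 0.565, 0.223] pointing down, gripper open.
Joint ranges: [-179.83, 179.83], [-69.29, 118.12], [-61.27, 80.66], [-181.25, 117.63], [-171.15, -9.14], [-177.46, 177.46]. Speed limits (degrees/s): [159.86, 159.86, 180, 180, 180, 180].

### API

Orientations are given as a 3x3 rotation matrix whose columns are the frame's x, y, z axes.
In Python, from station import sense, cams, r gives the robot as it stands. The module is installed in compiled form; this text tells all that it offers.
- The arm moves only by the tool step_arm, never from a script. Its argument "targets" is text: rows parted by semicolons, each of 4 numbers parted by spaces: the shift along the tool's x, y, z in cm, then the turn about the tool's z in degrees. In form: x y z turn; .... A call has 1 to 12 rows; each row shifts and turns the commanded pose from where the row before left it, along the tool's axes as they then stand; what a row does not reach is not made up. A row lasts 1/12 s, in which the tool goes at most 41.7 mm and 7.16 degrees, less where a joint would pass 70% of its speed; a pose out of reach is approached as far as the arm can. A call with a gripper value outside its range is refused whole. "claw" is the finger opening in cm, from 0 to 8.7, set as the call begins (left out, the last holds). The fingers move at their own pace and stop on an object; the grip force is fixed at half the most. Time passes only in rows, so rows that do not move let the fingers close. It gives the time, the measured TCP pose, the force, the opening and the grip force at its end, in the units of the state.
- sense(): the state, without advancing time (a new reading comes with each control period).
- cams.capture(name): name is "scene" or "top" or "wrist"; returns a dict with "frame" (420x560x3 uint8, blue, green, red), "vertical_fov" (degrees; the focal length in pixels is half the picture's height over the tangent of half this angle, whatever the lens; pixels are square), "cx", "cy" (the principal point, pixels), "eye" and "rotation" of the camera in the world; the wrist camera has in their place "tool_from_camera" (4x4, takes a point from camera to tool coordinates, whose origin is the TCP and whose axes are the flange's). Camera axes: x right, y down, z forward; pixel columns grow to the right and rows downward; lengths in m; the calibration is good to about 2 mm. The wrist camera is an equidistant fisheye: a pixel r from the principal point sees the ray r / f radians off the axis. A picture is of the moment at which its call begins: read the wrist's pose just before it. There is no depth.
- r.finish_job(): hands the job in; it is judged then, once.
The state is a dict: "time_s": time; "joints": joint angles; "joint_velocities": joint speeds; "effort": joint torques, N m; "tcp_pos": TCP position; "ee_rot": TCP orientation; "wrist_force": force on the tool from outside, world axes, zero at the start; "moment": the same for the moment, N m; "gripper_width": opening from 0.0 (shut) to 1.0 (fully open); "gripper_force": force on a finger pad.
Only numpy, scipy, OpenCV 4.12 (cv2) and the standard library are available. Lean on these libraries where they do the work, as an engineer would, in place of code of your own. Each camera call takes 0.05 s, during which the arm holds its last target. There are 200 camera calls.

## Working session

There is one attempt and no reset: what is moved stays moved. The work goes in short steps, Python scripts to look and compute and a tool call to move; the robot and the scene stay as the last step left them, time stands still between calls to the robot, and variables do not carry over. Pictures are saved under pics/ and viewed, at most 10 in all, crops included, and the job is handed in when it is done.

Besides the shell and the picture viewer there is one more tool, called after "Request:" as name(argument=value, ...) on one line, values as JSON. step_arm: Moves the arm, as the interface text tells. Its arguments: {"type":"object","properties":{"targets":{"type":"string"},"claw":{"type":"number"}},"required":["targets"]}

```bash
mkdir -p pics; cat > h.py <<'E'
import numpy as np, cv2
from station import sense, cams, r
def save(c,n): cv2.imwrite('pics/'+n+'.png',c['frame'])
def pix2plane(c,u,v,z):
    f=210/np.tan(np.radians(c['vertical_fov'])/2)
    d=np.array(c['rotation'])@np.array([(u-c['cx'])/f,(v-c['cy'])/f,1]); e=np.array(c['eye'])
    return e+d*(z-e[2])/d[2]
def proj(c,p):
    f=210/np.tan(np.radians(c['vertical_fov'])/2)
    q=np.array(c['rotation']).T@(np.array(p)-np.array(c['eye']))
    return c['cx']+f*q[0]/q[2], c['cy']+f*q[1]/q[2]
E
python3 - <<'E'
from h import *
import pickle
d={}
for n in('scene','top'):
    c=cams.capture(n);save(c,n+'0');d[n]=c;print(n,c['vertical_fov'],c['eye'],np.round(c['rotation'],3).tolist())
pickle.dump(d,open('c0.pkl','wb'))
cv2.imwrite('pics/both.png',cv2.resize(np.hstack([d['top']['frame'],d['scene']['frame']]),(800,300)))
s=sense();print(s['time_s'],s['tcp_pos'],np.round(s['ee_rot'],3).tolist())
E
```

```text
scene 42.032732847960375 [-0.4923877  -0.77961283  0.9813056 ] [[0.576, -0.49, 0.654], [-0.818, -0.358, 0.451], [0.013, -0.795, -0.607]]
top 54.30826912504156 [ 0.33807541 -0.12846952  1.42143605] [[0.006, -0.995, 0.096], [-1.0, -0.004, 0.016], [-0.016, -0.096, -0.995]]
0.1 [0.26754671 0.56425328 0.22157557] [[0.904, -0.429, -0.001], [-0.429, -0.904, -0.002], [0.0, 0.002, -1.0]]
```

View pics/top0.png

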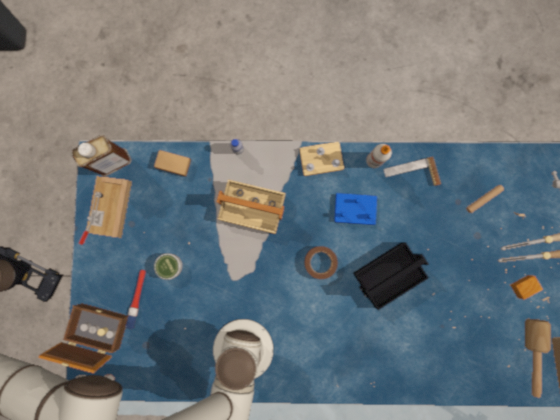

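View pics/scene0.png

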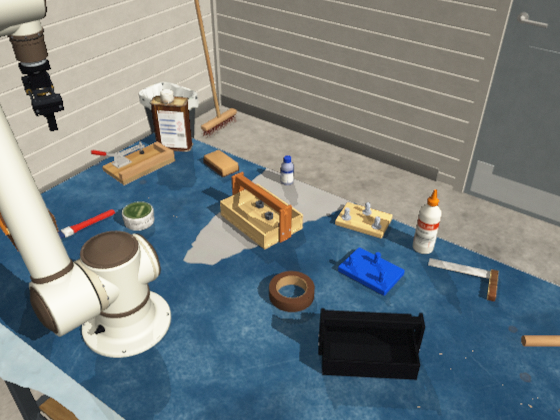

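Top view: plywood tote at (251,207), black look-alike at (390,275). Wooden stud board at (322,158), blue look-alike at (356,209). By material, the plywood ones fit, so the board is off the tote's far right corner (+x, -y). I'll confirm this in one enlarged crop.

```bash
python3 - <<'E'
from h import *
import pickle
d=pickle.load(open('c0.pkl','rb'));f=d['top']['frame'][130:250,200:360]
cv2.imwrite('pics/crop.png',cv2.resize(f,(800,600),interpolation=cv2.INTER_CUBIC))
E
```

```text
(no output)
```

View pics/crop.png

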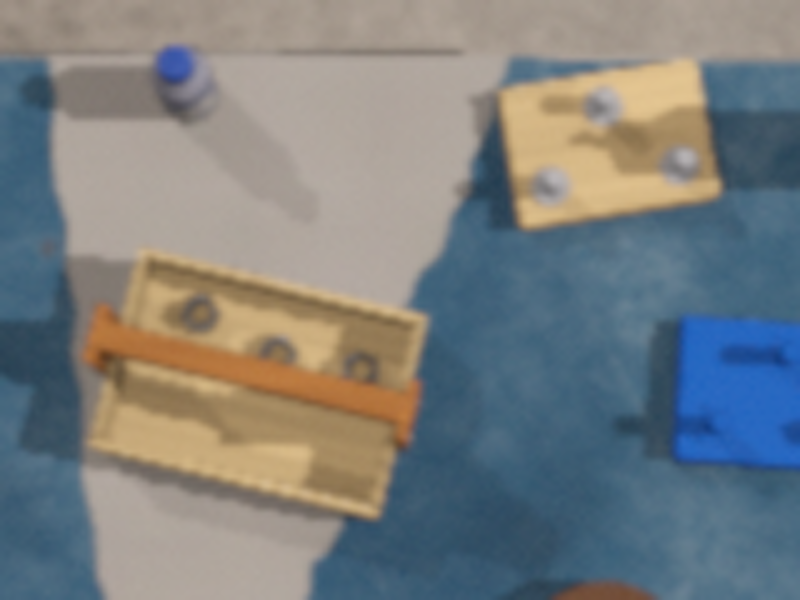

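The crop shows the plywood tote (rim corners at crop (145,250), (428,318), (380,517), (88,447)) with three nuts on its far side. The wooden stud board is at (610,145), off the tote's far-right corner, and the blue one is not meant. Target corner is the one at world +x, -y.

```bash
python3 - <<'E'
from h import *
import pickle
c=pickle.load(open('c0.pkl','rb'))['top']
g=lambda x,y,z: pix2plane(c,200+x/5-.4,130+y/5-.4,z)
P=[g(*p,.05) for p in((145,250),(428,318),(380,517),(88,447))]
for p in P:print(p.round(4))
print('cen',np.mean(P,0),[np.linalg.norm(P[i]-P[i-1]).round(4) for i in range(4)])
l=P[0]+P[3]-P[1]-P[2];print('yaw of y axis from world y',np.degrees(np.arctan2(-l[0],l[1])))
a=g(98,335,.11);b=g(414,412,.11);print('bar',a,b,(a+b)/2,np.linalg.norm(a-b),np.degrees(np.arctan2(-(a-b)[0],(a-b)[1])))
for p in((500,92),(695,60),(721,190),(522,228)):print('board',g(*p,.018).round(3))
print('bottle top',g(175,62,.1))
for p in((198,314),(275,355),(360,370)):print('nut',g(*p,.019).round(3))
s=sense();print(s['gripper_width'],s['time_s'])
E
```

```text
[0.5688 0.0527 0.05  ]
[ 0.523  -0.1396  0.05  ]
[ 0.3886 -0.1079  0.05  ]
[0.4346 0.0889 0.05  ]
cen [ 0.47873411 -0.02649028  0.05      ] [np.float64(0.139), np.float64(0.1977), np.float64(0.1381), np.float64(0.2021)]
yaw of y axis from world y -13.277940299887698
bar [0.50298955 0.07429849 0.11      ] [ 0.45391855 -0.13031447  0.11      ] [ 0.47845405 -0.02800799  0.11      ] 0.21041488828754745 -13.486173845359948
board [ 0.687 -0.19   0.018]
board [ 0.71  -0.326  0.018]
board [ 0.618 -0.343  0.018]
board [ 0.59  -0.205  0.018]
bottle top [0.68598224 0.0283841  0.1       ]
nut [0.529 0.019 0.019]
nut [ 0.501 -0.034  0.019]
nut [ 0.491 -0.093  0.019]
0.9977555920155653 0.1
```

The rows only shift and turn about tool z, so tilt has to come from how the arm behaves at its reach limits. I'll probe the inner reach limit first, with nothing in the gripper.

Request:
step_arm(targets="0 4 0 0;0 4 0 0;0 4 0 0;0 4 0 0;0 4 0 0;0 4 0 0;0 4 0 0;0 4 0 0;0 4 0 0")

```text
time_s: 0.85
tcp_pos: [0.1135, 0.2373, 0.2218]
ee_rot: [[0.903, -0.431, 0.0], [-0.431, -0.903, -0.002], [0.001, 0.001, -1.0]]
wrist_force: [-1.8, 0.3, 1.4]
gripper_width: 1.002
gripper_force: 0.0
```

```bash
python3 - <<'E'
from h import *
s=sense();print(s['time_s'],np.round(s['joints'],2),s['tcp_pos'],np.round(s['ee_rot'],3).tolist())
E
```

```text
0.85 [ 1.0182e+02 -1.8270e+01 -4.1850e+01 -2.0000e-02 -6.6510e+01 -3.7320e+01] [0.11350256 0.23732218 0.22180829] [[0.903, -0.431, 0.0], [-0.431, -0.903, -0.002], [0.001, 0.001, -1.0]]
```

Request:
step_arm(targets="0 3 0 0;0 3 0 0;0 3 0 0;0 3 0 0")

```text
time_s: 1.18
tcp_pos: [0.0705, 0.1549, 0.2249]
ee_rot: [[0.902, -0.431, -0.002], [-0.431, -0.902, -0.001], [-0.002, 0.002, -1.0]]
wrist_force: [-2.0, -0.8, 1.2]
gripper_width: 0.999
gripper_force: 0.0
```

```bash
python3 - <<'E'
from h import *
s=sense();print(s['time_s'],np.round(s['joints'],2),s['tcp_pos'],np.round(s['ee_rot'],3).tolist())
E
```

```text
1.1833 [ 1.348e+02 -3.912e+01 -4.829e+01 -1.200e-01 -8.077e+01 -7.034e+01] [0.07051876 0.15491065 0.22486749] [[0.902, -0.431, -0.002], [-0.431, -0.902, -0.001], [-0.002, 0.002, -1.0]]
```

Request:
step_arm(targets="0 4 0 0;0 4 0 0;0 4 0 0")

```text
time_s: 1.43
tcp_pos: [0.0311, 0.151, 0.1898]
ee_rot: [[0.905, -0.426, -0.011], [-0.426, -0.904, -0.037], [0.006, 0.038, -0.999]]
wrist_force: [-0.3, 0.2, -0.0]
gripper_width: 1.002
gripper_force: 0.0
```

```bash
python3 - <<'E'
from h import *
s=sense();print(s['time_s'],np.round(s['joints'],2),s['tcp_pos'],np.round(s['ee_rot'],3).tolist())
E
```

```text
1.4333 [152.13 -40.29 -52.53  -2.23 -78.24 -86.87] [0.03109881 0.15099616 0.18978757] [[0.905, -0.426, -0.011], [-0.426, -0.904, -0.037], [0.006, 0.038, -0.999]]
```

```bash
cat >> h.py <<'E'
from scipy.spatial.transform import Rotation as Ro
def plan(wps,n,turn,pos=None,R=None):
    """rows for n equal steps along polyline wps (world), turning 'turn' deg in all; returns rows, end pose"""
    s=sense(); p=np.array(s['tcp_pos'] if pos is None else pos); R=np.array(s['ee_rot'] if R is None else R)
    pts=np.vstack([p,wps]); L=np.r_[0,np.cumsum(np.linalg.norm(np.diff(pts,axis=0),axis=1))]
    t=np.linspace(0,L[-1],n+1)[1:]; tg=np.c_[[np.interp(t,L,pts[:,i]) for i in range(3)]].T
    rows=[]
    for q in tg:
        d=np.round(R.T@(q-p)*100,1); a=round(turn/n,1)
        rows.append('%g %g %g %g'%(*d,a)); p=p+R@d/100; R=R@Ro.from_euler('z',a,degrees=True).as_matrix()
    print('step mm',1000*L[-1]/n)
    for i in range(0,n,12): print(';'.join(rows[i:i+12]))
    return p,R
def st():
    s=sense();print(s['time_s'],'j',np.round(s['joints'],1),'p',np.round(s['tcp_pos'],4),'z',np.round(np.array(s['ee_rot'])[:,2],3),'x',np.round(np.array(s['ee_rot'])[:,0],3),'F',np.round(s['wrist_force'],1))
E
python3 - <<'E'
from h import *
st();plan([[.3,.25,.27],[.42,.05,.32],[.40,-.3,.32],[.2,-.55,.32],[0,-.7,.32]],36,77)
E
```

```text
1.4333 j [152.1 -40.3 -52.5  -2.2 -78.2 -86.9] p [0.0311 0.151  0.1898] z [-0.011 -0.037 -0.999] x [ 0.905 -0.426  0.006] F [-0.3  0.2 -0. ]
step mm 40.46742285945502
2.7 -2.7 -1.2 2.1;2.7 -2.9 -1.2 2.1;2.5 -2.9 -1.1 2.1;2.4 -3 -1.2 2.1;2.4 -3.1 -1.2 2.1;2.2 -3.2 -1.2 2.1;2 -3.3 -1.2 2.1;3.2 -0.3 -0.8 2.1;3.8 1.2 -0.8 2.1;3.8 1.1 -0.7 2.1;3.9 0.9 -0.8 2.1;3.9 0.7 -0.7 2.1
3.9 0.6 -0.8 2.1;3.3 2.1 -0 2.1;3.1 2.6 0.1 2.1;3.3 2.4 0.2 2.1;3.3 2.3 0.1 2.1;3.4 2.1 0.2 2.1;3.5 2.1 0.1 2.1;3.6 1.9 0.2 2.1;3.6 1.8 0.2 2.1;3.6 1.8 0.1 2.1;2.2 3.4 0.1 2.1;2.3 3.3 0.2 2.1
2.4 3.2 0.1 2.1;2.5 3.2 0.2 2.1;2.7 3 0.1 2.1;2.8 2.9 0.2 2.1;2.9 2.9 0.1 2.1;2.8 2.8 0.2 2.1;2.3 3.4 0.1 2.1;2.5 3.2 0.1 2.1;2.5 3.1 0.1 2.1;2.7 3 0.2 2.1;2.8 3 0.1 2.1;2.9 2.8 0.1 2.1
```

Request:
step_arm(targets="2.7 -2.7 -1.2 2;2.7 -2.9 -1.2 2;2.5 -2.9 -1.1 2;2.4 -3 -1.2 2;2.4 -3.1 -1.2 2;2.2 -3.2 -1.2 2;2 -3.3 -1.2 2;3.2 -0.3 -0.8 2;3.8 1.2 -0.8 2;3.8 1.1 -0.7 2;3.9 0.9 -0.8 2;3.9 0.7 -0.7 2")

```text
time_s: 2.43
tcp_pos: [0.2962, 0.0777, 0.285]
ee_rot: [[0.718, -0.696, -0.004], [-0.695, -0.718, -0.035], [0.022, 0.028, -0.999]]
wrist_force: [0.9, 1.5, -0.1]
gripper_width: 1.006
gripper_force: 0.0
```

```bash
python3 - <<'E'
from h import *
st();R=np.array(sense()['ee_rot']);az=np.degrees(np.arctan2(R[1,0],R[0,0]));print(az)
plan([[.42,.05,.32],[.40,-.3,.32],[.2,-.55,.32],[-.1,-.75,.32]],36,az+103)
E
```

```text
2.4333 j [ 47.6 -14.3 -30.8   1.2 -75.1  -2. ] p [0.2962 0.0777 0.285 ] z [-0.004 -0.035 -0.999] x [ 0.718 -0.695  0.022] F [ 0.9  1.5 -0.1]
-44.07026355486751
step mm 32.3024868729829
2.7 -1.6 -0.8 1.6;2.6 -1.7 -0.9 1.6;2.6 -1.7 -0.8 1.6;2.5 -1.8 -0.9 1.6;2.4 1.8 0.1 1.6;2.4 2.2 0.1 1.6;2.5 2 0.1 1.6;2.6 2 0.1 1.6;2.6 1.9 0.1 1.6;2.6 1.9 0.1 1.6;2.7 1.7 0.1 1.6;2.8 1.7 0.2 1.6
2.8 1.6 0.1 1.6;2.8 1.6 0.1 1.6;2.8 1.5 0.1 1.6;1.6 2.8 0.1 1.6;1.6 2.8 0.1 1.6;1.8 2.7 0.1 1.6;1.8 2.7 0.1 1.6;1.9 2.6 0.1 1.6;1.9 2.6 0.1 1.6;2.1 2.5 0.1 1.6;2.1 2.4 0.1 1.6;2.1 2.4 0.1 1.6
2.1 2.5 0.1 1.6;1.5 2.8 0.1 1.6;1.6 2.8 0 1.6;1.7 2.8 0.1 1.6;1.7 2.7 0.1 1.6;1.8 2.7 0 1.6;1.9 2.6 0.1 1.6;2 2.6 0.1 1.6;2 2.5 0.1 1.6;2.1 2.4 0 1.6;2.2 2.4 0.1 1.6;2.2 2.4 0.1 1.6
```

```bash
python3 - <<'E'
from h import *
plan([[.34,-.25,.33],[-.12,-.75,.33]],25,59)
E
```

```text
step mm 40.52183472120619
3.2 2.5 -0.4 2.4;3.2 2.4 -0.4 2.4;3.4 2.2 -0.4 2.4;3.4 2.1 -0.4 2.4;3.6 1.9 -0.4 2.4;3.6 1.8 -0.4 2.4;3.7 1.7 -0.5 2.4;3.7 1.4 -0.4 2.4;2 3.2 0 2.4;1.6 3.8 0.2 2.4;1.7 3.6 0.1 2.4;1.9 3.6 0.1 2.4
2.1 3.5 0.1 2.4;2.1 3.4 0.1 2.4;2.4 3.3 0.1 2.4;2.4 3.3 0.2 2.4;2.6 3.1 0.1 2.4;2.8 3 0.1 2.4;2.8 2.8 0.1 2.4;3 2.8 0.1 2.4;3 2.6 0.1 2.4;3.2 2.5 0.2 2.4;3.3 2.4 0.1 2.4;3.4 2.2 0.1 2.4
3.5 2.1 0.1 2.4
```

Request:
step_arm(targets="3.2 2.5 -0.4 2.4;3.2 2.4 -0.4 2.4;3.4 2.2 -0.4 2.4;3.4 2.1 -0.4 2.4;3.6 1.9 -0.4 2.4;3.6 1.8 -0.4 2.4;3.7 1.7 -0.5 2.4;3.7 1.4 -0.4 2.4;2 3.2 0 2.4;1.6 3.8 0.2 2.4;1.7 3.6 0.1 2.4;1.9 3.6 0.1 2.4")

```text
time_s: 3.43
tcp_pos: [0.2351, -0.361, 0.3294]
ee_rot: [[0.294, -0.956, -0.005], [-0.955, -0.293, -0.036], [0.033, 0.016, -0.999]]
wrist_force: [1.3, -0.2, -0.5]
gripper_width: 0.999
gripper_force: 0.0
```

Request:
step_arm(targets="2.1 3.5 0.1 2.4;2.1 3.4 0.1 2.4;2.4 3.3 0.1 2.4;2.4 3.3 0.2 2.4;2.6 3.1 0.1 2.4;2.8 3 0.1 2.4;2.8 2.8 0.1 2.4;3 2.8 0.1 2.4;3 2.6 0.1 2.4;3.2 2.5 0.2 2.4;3.3 2.4 0.1 2.4;3.4 2.2 0.1 2.4")

```text
time_s: 4.43
tcp_pos: [-0.0935, -0.7193, 0.3296]
ee_rot: [[-0.204, -0.979, -0.005], [-0.978, 0.204, -0.035], [0.035, -0.003, -0.999]]
wrist_force: [0.1, -1.1, 0.7]
gripper_width: 1.0
gripper_force: 0.0
```

```bash
python3 - <<'E'
from h import *
st();R=np.array(sense()['ee_rot']);print(np.degrees(np.arctan2(R[1,0],R[0,0])),R[2])
E
```

```text
4.4333 j [-84.5  29.1  26.5   0.5 -85.4  72.7] p [-0.0935 -0.7193  0.3296] z [-0.005 -0.035 -0.999] x [-0.204 -0.978  0.035] F [ 0.1 -1.1  0.7]
-101.75635276157996 [ 0.03513112 -0.00250952 -0.99937956]
```

Request:
step_arm(targets="4 0 0 0;4 0 0 0;4 0 0 0;4 0 0 0;4 0 0 0;4 0 0 0;4 0 0 0;4 0 0 0;4 0 0 0;4 0 0 0;4 0 0 0;4 0 0 0")

```text
time_s: 5.43
tcp_pos: [-0.1508, -0.96, 0.2698]
ee_rot: [[-0.197, -0.98, -0.04], [-0.959, 0.201, -0.201], [0.204, -0.002, -0.979]]
wrist_force: [-0.4, 0.2, 0.4]
gripper_width: 1.001
gripper_force: 0.0
```

```bash
python3 - <<'E'
from h import *
st();R=np.array(sense()['ee_rot']);print(np.degrees(np.arctan2(R[1,2],R[0,2])),R[2])
E
```

```text
5.4333 j [-88.7  61.8  80.5   2.6 -97.2  77.6] p [-0.1508 -0.96    0.2698] z [-0.04  -0.201 -0.979] x [-0.197 -0.959  0.204] F [-0.4  0.2  0.4]
-101.16045912156179 [ 0.20440153 -0.00166402 -0.97888572]
```

Request:
step_arm(targets="4 0 -0.5 0;4 0 -0.5 0;4 0 -0.5 0;4 0 -0.5 0;4 0 -0.5 0;4 0 -0.5 0;4 0 -0.5 0;4 0 -0.5 0;4 0 -0.5 0;4 0 -0.5 0;4 0 -0.5 0")

```text
time_s: 6.35
tcp_pos: [-0.1779, -1.0307, 0.3233]
ee_rot: [[-0.177, -0.979, -0.099], [-0.86, 0.203, -0.467], [0.478, 0.002, -0.879]]
wrist_force: [-0.6, 0.1, -0.2]
gripper_width: 1.001
gripper_force: 0.0
```

```bash
python3 - <<'E'
from h import *
st();R=np.array(sense()['ee_rot']);print(np.degrees(np.arctan2(R[1,2],R[0,2])),R[2])
E
```

```text
6.35 j [-89.3  61.   80.6   6.1 -81.7  78.2] p [-0.1779 -1.0307  0.3233] z [-0.099 -0.467 -0.879] x [-0.177 -0.86   0.478] F [-0.6  0.1 -0.2]
-101.97086734987543 [ 0.47767153  0.00237967 -0.87853528]
```

```bash
python3 - <<'E'
from h import *
R=np.array(sense()['ee_rot']);G=np.array([.482,-.013,.098])
plan([[.1,-.75,.35],[.38,-.35,.35],G+.019*R[:,2]-.12*R[:,2]],32,1.6)
E
```

```text
step mm 41.13462732542535
-2.9 -2.2 -1.9 0.1;-2.9 -2.3 -1.9 0.1;-2.9 -2.2 -1.9 0.1;-2.9 -2.2 -1.9 0.1;-2.9 -2.2 -1.9 0.1;-2.9 -2.2 -1.9 0.1;-2.9 -2.2 -1.9 0.1;-2.9 -2.2 -1.8 0.1;-2.9 -2.2 -1.9 0.1;-3.1 -2 -1.9 0.1;-3.4 -1.5 -1.8 0.1;-3.3 -1.6 -1.8 0.1
-3.4 -1.6 -1.8 0.1;-3.3 -1.5 -1.8 0.1;-3.4 -1.6 -1.8 0.1;-3.3 -1.5 -1.8 0.1;-3.4 -1.5 -1.9 0.1;-3.4 -1.6 -1.8 0.1;-3.3 -1.5 -1.8 0.1;-3.4 -1.5 -1.8 0.1;-3.4 -1.5 -1.8 0.1;-3.7 -0.8 -1.1 0.1;-4.1 -0.2 -0.5 0.1;-4.1 -0.1 -0.4 0.1
-4.1 -0.1 -0.5 0.1;-4.1 -0.2 -0.4 0.1;-4 -0.1 -0.5 0.1;-4.1 -0.1 -0.4 0.1;-4.1 -0.1 -0.5 0.1;-4.1 -0.1 -0.4 0.1;-4.1 -0.1 -0.5 0.1;-4.1 -0.1 -0.4 0.1
```

Request:
step_arm(targets="-2.9 -2.2 -1.9 0;-2.9 -2.3 -1.9 0;-2.9 -2.2 -1.9 0;-2.9 -2.2 -1.9 0;-2.9 -2.2 -1.9 0;-2.9 -2.2 -1.9 0;-2.9 -2.2 -1.9 0;-2.9 -2.2 -1.8 0;-2.9 -2.2 -1.9 0;-3.1 -2 -1.9 0;-3.4 -1.5 -1.8 0;-3.3 -1.6 -1.8 0")

```text
time_s: 7.35
tcp_pos: [0.1261, -0.702, 0.3505]
ee_rot: [[-0.179, -0.979, -0.099], [-0.86, 0.204, -0.467], [0.478, 0.001, -0.879]]
wrist_force: [0.9, -0.4, -0.3]
gripper_width: 1.001
gripper_force: 0.0
```

```bash
python3 - <<'E'
from h import *
st()
R=np.array(sense()['ee_rot']);G=np.array([.482,-.013,.098])
plan([[.38,-.35,.36],G+.019*R[:,2]-.12*R[:,2]],22,0)
E
```

```text
7.35 j [-59.9  14.7  -6.   24.7 -50.   35.3] p [ 0.1261 -0.702   0.3505] z [-0.099 -0.467 -0.879] x [-0.179 -0.86   0.478] F [ 0.9 -0.4 -0.3]
step mm 39.552151668535096
-3.1 -1.6 -1.8 0;-3.2 -1.6 -1.8 0;-3.1 -1.6 -1.8 0;-3.1 -1.6 -1.8 0;-3.2 -1.6 -1.8 0;-3.1 -1.7 -1.8 0;-3.1 -1.6 -1.8 0;-3.2 -1.6 -1.8 0;-3.1 -1.6 -1.8 0;-3.1 -1.6 -1.8 0;-3.2 -1.6 -1.8 0;-3.9 -0.2 -0.3 0
-3.9 -0.3 -0.4 0;-4 -0.3 -0.3 0;-3.9 -0.3 -0.4 0;-3.9 -0.3 -0.3 0;-3.9 -0.3 -0.4 0;-4 -0.2 -0.3 0;-3.9 -0.3 -0.4 0;-3.9 -0.3 -0.3 0;-4 -0.3 -0.4 0;-3.9 -0.3 -0.3 0
```

Request:
step_arm(targets="-3.1 -1.6 -1.8 0;-3.2 -1.6 -1.8 0;-3.1 -1.6 -1.8 0;-3.1 -1.6 -1.8 0;-3.2 -1.6 -1.8 0;-3.1 -1.7 -1.8 0;-3.1 -1.6 -1.8 0;-3.2 -1.6 -1.8 0;-3.1 -1.6 -1.8 0;-3.1 -1.6 -1.8 0;-3.2 -1.6 -1.8 0;-3.9 -0.2 -0.3 0")

```text
time_s: 8.35
tcp_pos: [0.3933, -0.315, 0.3467]
ee_rot: [[-0.182, -0.979, -0.09], [-0.86, 0.203, -0.468], [0.476, -0.008, -0.879]]
wrist_force: [1.6, -0.4, -0.9]
gripper_width: 0.998
gripper_force: 0.0
```

Request:
step_arm(targets="-3.9 -0.3 -0.4 0.3;-4 -0.3 -0.3 0.3;-3.9 -0.3 -0.4 0.3;-3.9 -0.3 -0.3 0.3;-3.9 -0.3 -0.4 0.3;-4 -0.2 -0.3 0.2;-3.9 -0.3 -0.4 0;-3.9 -0.3 -0.3 0;-4 -0.3 -0.4 0;-3 -0.2 -0.2 0")

```text
time_s: 9.18
tcp_pos: [0.4973, 0.0253, 0.19]
ee_rot: [[-0.208, -0.973, -0.096], [-0.856, 0.228, -0.464], [0.473, -0.014, -0.881]]
wrist_force: [0.4, -0.4, 0.3]
gripper_width: 0.996
gripper_force: 0.0
```

```bash
python3 - <<'E'
from h import *
st();c=cams.capture('scene');f1=c['frame'][60:270,120:400]
s=sense();p=s['tcp_pos'];R=np.array(s['ee_rot']);print(R.round(3).tolist())
w=cams.capture('wrist');print(w['vertical_fov'],w['cx'],w['cy'],np.round(w['tool_from_camera'],3).tolist())
cv2.imwrite('pics/pre.png',np.vstack([cv2.resize(np.hstack([c['frame'],w['frame']]),(800,300)),cv2.resize(f1,(400,300))[:, :].repeat(1,0) if 0 else np.hstack([cv2.resize(f1,(400,300)),cv2.resize(w['frame'][100:400,80:480],(400,300))])]))
G=np.array([.482,-.013,.098]);plan([G+.019*R[:,2]-.06*R[:,2],G+.019*R[:,2]],6,0)
import pickle;pickle.dump((w,p,R),open('w1.pkl','wb'))
E
```

```text
9.1833 j [ 33.3  18.4 -23.   20.8 -70.6 -57.5] p [0.4973 0.0253 0.19  ] z [-0.096 -0.464 -0.881] x [-0.208 -0.856  0.473] F [ 0.4 -0.4  0.3]
[[-0.204, -0.974, -0.096], [-0.857, 0.225, -0.464], [0.474, -0.013, -0.881]]
65.70646984690485 280.3975806611763 215.7504657830211 [[0.0, -0.955, -0.298, 0.081], [1.0, 0.0, -0.001, -0.001], [0.001, -0.298, 0.955, -0.162], [0.0, 0.0, 0.0, 1.0]]
step mm 19.907549222291333
-0.2 0.3 2 0;-0.3 0.2 1.9 0;-0.2 0.3 2 0;0 -0.1 2 0;0 0 2 0;0 0 2 0
```

View pics/pre.png

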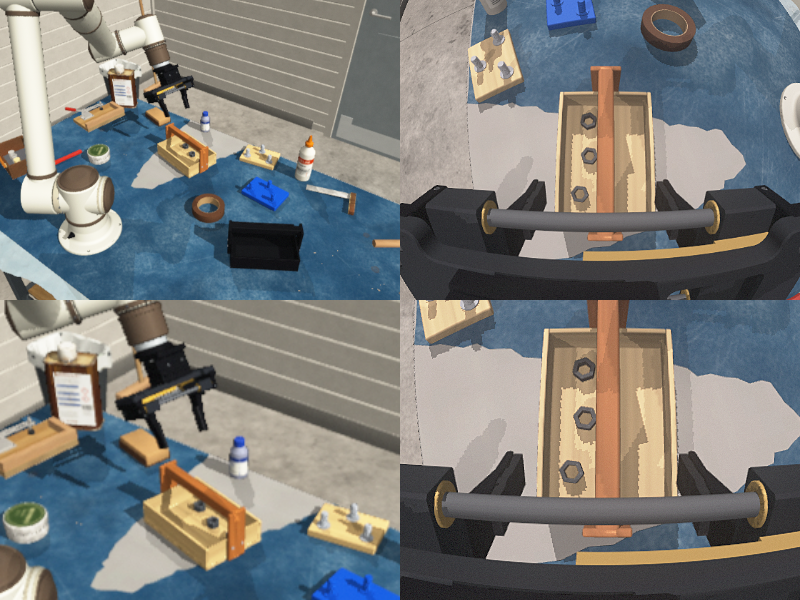

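The gripper's wide body axis lies across the bar, so it clears the bar at this tilt. The bar at (605,230) in the wrist view is centred between the fingers at (525) and (690). Descending.

Request:
step_arm(targets="-0.2 0.3 2 0;-0.3 0.2 1.9 0;-0.2 0.3 2 0;0 -0.1 2 0;0 0 2 0;0 0 2 0;0 0 0 0;0 0 0 0")

```text
time_s: 9.95
tcp_pos: [0.4787, -0.026, 0.0829]
ee_rot: [[-0.209, -0.973, -0.1], [-0.855, 0.231, -0.465], [0.475, -0.011, -0.88]]
wrist_force: [0.5, 1.0, 0.4]
gripper_width: 0.997
gripper_force: 0.0
```

```bash
python3 - <<'E'
from h import *
st();s=sense();R=np.array(s['ee_rot']);print('grasp',s['tcp_pos']-.019*R[:,2],R[:,1])
E
```

```text
9.95 j [ 28.7  23.5 -35.7  26.6 -53.3 -62.6] p [ 0.4787 -0.026   0.0829] z [-0.1   -0.465 -0.88 ] x [-0.209 -0.855  0.475] F [0.5 1.  0.4]
grasp [ 0.48056944 -0.01717793  0.09960028] [-0.97278871  0.23140945 -0.01148046]
```

Close, then lift straight up slowly.

Request:
step_arm(targets="0 0 0 0;0 0 0 0;0 0 0 0;0 0 0 0;0 0 0 0;0 0 0 0;0 0 0 0;0 0 0 0", claw=0)

```text
time_s: 10.62
tcp_pos: [0.4788, -0.0252, 0.0823]
ee_rot: [[-0.208, -0.973, -0.1], [-0.855, 0.231, -0.465], [0.475, -0.011, -0.88]]
wrist_force: [0.4, -0.1, 0.0]
gripper_width: 0.484
gripper_force: 0.0
```

```bash
python3 - <<'E'
from h import *
st();s=sense();R=np.array(s['ee_rot']);print(s['gripper_width']*87,s['gripper_force'],s['tcp_pos']-.019*R[:,2],R[:,1])
plan([np.array(s['tcp_pos'])+[0,0,.2]],12,0)
E
```

```text
10.6167 j [ 28.8  23.6 -35.7  26.6 -53.3 -62.6] p [ 0.4788 -0.0252  0.0823] z [-0.1   -0.465 -0.88 ] x [-0.208 -0.855  0.475] F [ 0.4 -0.1  0. ]
42.131807922619736 0.0 [ 0.48065613 -0.01640828  0.09902755] [-0.97296978  0.23065685 -0.01127939]
step mm 16.666666666666668
0.8 -0 -1.5 0;0.8 -0 -1.4 0;0.8 -0.1 -1.5 0;0.8 0 -1.5 0;0.8 0 -1.4 0;0.8 -0 -1.5 0;0.7 -0 -1.5 0;0.8 -0.1 -1.4 0;0.8 0 -1.5 0;0.8 0 -1.5 0;0.8 -0 -1.4 0;0.8 -0 -1.5 0
```

Still closing.

Request:
step_arm(targets="0 0 0 0;0 0 0 0;0 0 0 0;0 0 0 0;0 0 0 0;0 0 0 0;0 0 0 0;0 0 0 0")

```text
time_s: 11.28
tcp_pos: [0.4789, -0.0252, 0.0823]
ee_rot: [[-0.208, -0.973, -0.1], [-0.855, 0.231, -0.465], [0.475, -0.011, -0.88]]
wrist_force: [0.9, 0.2, -0.1]
gripper_width: 0.226
gripper_force: 30.0
```

Request:
step_arm(targets="0.2 0 -0.4 0;0.5 0 -0.9 0;0.8 0 -1.5 0;0.8 0 -1.5 0;0.8 0 -1.4 0;0.8 0 -1.5 0;0.7 0 -1.5 0;0.8 0 -1.4 0;0.8 0 -1.5 0;0.8 0 -1.5 0;0.5 0 -0.9 0;0.2 0 -0.4 0")

```text
time_s: 12.28
tcp_pos: [0.477, -0.024, 0.2469]
ee_rot: [[-0.209, -0.973, -0.099], [-0.856, 0.231, -0.463], [0.473, -0.013, -0.881]]
wrist_force: [0.2, 0.7, -5.2]
gripper_width: 0.229
gripper_force: 30.0
```

```bash
python3 - <<'E'
from h import *
st();c=cams.capture('scene');s=sense();w=cams.capture('wrist')
cv2.imwrite('pics/lift.png',cv2.resize(np.hstack([c['frame'],w['frame']]),(800,300)))
E
```

```text
12.2833 j [ 29.7  12.4 -22.9  21.4 -75.5 -52.5] p [ 0.477  -0.024   0.2469] z [-0.099 -0.463 -0.881] x [-0.209 -0.856  0.473] F [ 0.2  0.7 -5.2]
```

View pics/lift.png

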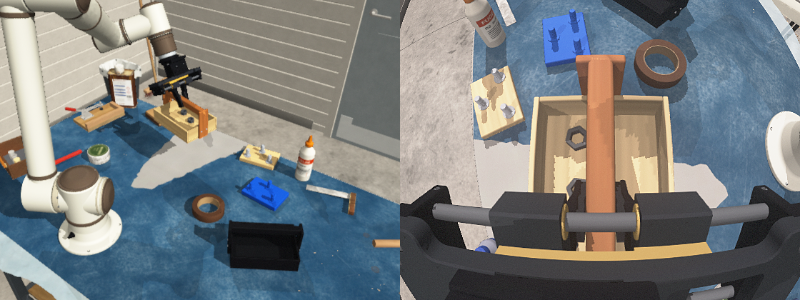

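```bash
python3 - <<'E'
from h import *
s=sense();R=np.array(s['ee_rot']);p=np.array(s['tcp_pos'])
T0=Ro.from_euler('z',-13.4,degrees=True).as_matrix()
rel=R.T@T0; B=np.array([.651,-.266,.02])
gt=np.array([0,.012,.098])
for t in(-90,-105,-120):
    R1=R@Ro.from_euler('z',t,degrees=True).as_matrix();T=R1@rel;g=T.T@[0,0,-1]
    print(t,'downhill in tote',g.round(3),'world down az',np.degrees(np.arctan2(T[1,2],T[0,2])))
    for G in((.36,-.36,.34),(.40,-.25,.34),(.47,-.03,.34)):
        print(G,{n:(np.round(np.linalg.norm(G+T@(np.array([a*.064,b*.094,.006])-gt)-B),3)) for n,a,b in(('pp',1,1),('pm',1,-1),('mp',-1,1),('mm',-1,-1))}, (G+T@(np.array([.07,-.1,0])-gt)).round(3))
E
```

```text
-90 downhill in tote [ 0.483 -0.407 -0.775] world down az 29.21300010081579
(0.36, -0.36, 0.34) {'pp': np.float64(0.469), 'pm': np.float64(0.32), 'mp': np.float64(0.544), 'mm': np.float64(0.421)} [ 0.411 -0.378  0.185]
(0.4, -0.25, 0.34) {'pp': np.float64(0.442), 'pm': np.float64(0.268), 'mp': np.float64(0.494), 'mm': np.float64(0.348)} [ 0.451 -0.268  0.185]
(0.47, -0.03, 0.34) {'pp': np.float64(0.482), 'pm': np.float64(0.309), 'mp': np.float64(0.48), 'mm': np.float64(0.305)} [ 0.521 -0.048  0.185]
-105 downhill in tote [ 0.47  -0.515 -0.717] world down az 36.77800089683536
(0.36, -0.36, 0.34) {'pp': np.float64(0.495), 'pm': np.float64(0.324), 'mp': np.float64(0.549), 'mm': np.float64(0.401)} [ 0.394 -0.364  0.179]
(0.4, -0.25, 0.34) {'pp': np.float64(0.462), 'pm': np.float64(0.276), 'mp': np.float64(0.495), 'mm': np.float64(0.328)} [ 0.434 -0.254  0.179]
(0.47, -0.03, 0.34) {'pp': np.float64(0.487), 'pm': np.float64(0.322), 'mp': np.float64(0.469), 'mm': np.float64(0.294)} [ 0.504 -0.034  0.179]
-120 downhill in tote [ 0.424 -0.617 -0.663] world down az 44.59626704756924
(0.36, -0.36, 0.34) {'pp': np.float64(0.517), 'pm': np.float64(0.335), 'mp': np.float64(0.547), 'mm': np.float64(0.38)} [ 0.374 -0.354  0.176]
(0.4, -0.25, 0.34) {'pp': np.float64(0.478), 'pm': np.float64(0.29), 'mp': np.float64(0.489), 'mm': np.float64(0.309)} [ 0.414 -0.244  0.176]
(0.47, -0.03, 0.34) {'pp': np.float64(0.488), 'pm': np.float64(0.336), 'mp': np.float64(0.455), 'mm': np.float64(0.286)} [ 0.484 -0.024  0.176]
```

```bash
python3 - <<'E'
from h import *
s=sense();R=np.array(s['ee_rot'])
plan([np.array([.45,-.08,.34])+.019*R[:,2],np.array([.40,-.25,.34])+.019*R[:,2]],24,-98.4)
E
```

```text
step mm 11.756948797486201
1.1 0.1 -0.4 -4.1;1.1 0.2 -0.4 -4.1;1 0.3 -0.4 -4.1;1.1 0.4 -0.4 -4.1;1 0.4 -0.4 -4.1;1 0.6 -0.4 -4.1;0.9 0.5 -0.4 -4.1;0.9 0.7 -0.4 -4.1;0.9 0.7 -0.3 -4.1;0.8 0.7 0.6 -4.1;0.7 0.7 0.5 -4.1;0.7 0.8 0.6 -4.1
0.6 0.8 0.5 -4.1;0.6 0.8 0.6 -4.1;0.5 1 0.5 -4.1;0.4 0.9 0.6 -4.1;0.4 1 0.6 -4.1;0.3 1 0.5 -4.1;0.2 1 0.6 -4.1;0.2 1 0.5 -4.1;0.1 1 0.6 -4.1;-0 1.1 0.5 -4.1;-0.1 1 0.6 -4.1;-0.1 1 0.5 -4.1
```

Request:
step_arm(targets="1.1 0.1 -0.4 -4.1;1.1 0.2 -0.4 -4.1;1 0.3 -0.4 -4.1;1.1 0.4 -0.4 -4.1;1 0.4 -0.4 -4.1;1 0.6 -0.4 -4.1;0.9 0.5 -0.4 -4.1;0.9 0.7 -0.4 -4.1;0.9 0.7 -0.3 -4.1;0.8 0.7 0.6 -4.1;0.7 0.7 0.5 -4.1;0.7 0.8 0.6 -4.1")

```text
time_s: 13.38
tcp_pos: [0.437, -0.1242, 0.3217]
ee_rot: [[0.604, -0.79, -0.103], [-0.732, -0.499, -0.464], [0.316, 0.356, -0.88]]
wrist_force: [-0.4, -0.3, -4.9]
gripper_width: 0.23
gripper_force: 29.9
```

Request:
step_arm(targets="0.6 0.8 0.5 -4.1;0.6 0.8 0.6 -4.1;0.5 1 0.5 -4.1;0.4 0.9 0.6 -4.1;0.4 1 0.6 -4.1;0.3 1 0.5 -4.1;0.2 1 0.6 -4.1;0.2 1 0.5 -4.1;0.1 1 0.6 -4.1;0 1.1 0.5 -4.1;-0.1 1 0.6 -4.1;-0.1 1 0.5 -4.1")

```text
time_s: 14.38
tcp_pos: [0.3972, -0.2588, 0.3217]
ee_rot: [[0.993, -0.059, -0.104], [-0.101, -0.88, -0.464], [-0.064, 0.471, -0.88]]
wrist_force: [-0.1, 0.1, -4.9]
gripper_width: 0.228
gripper_force: 29.9
```

```bash
python3 - <<'E'
from h import *
st();print(np.round(sense()['ee_rot'],3).tolist());c=cams.capture('scene');w=cams.capture('wrist');t=cams.capture('top')
import pickle;pickle.dump((c,t,w,sense()),open('c2.pkl','wb'))
cv2.imwrite('pics/tilt.png',np.vstack([cv2.resize(np.hstack([c['frame'],w['frame']]),(800,300)),np.hstack([cv2.resize(c['frame'][60:270,150:430],(400,300)),cv2.resize(t['frame'][130:310,200:440],(400,300))])]))
E
```

```text
14.3833 j [  3.2   1.5 -27.   28.7 -72.2  70.4] p [ 0.3972 -0.2588  0.3217] z [-0.104 -0.464 -0.88 ] x [ 0.993 -0.101 -0.064] F [-0.1  0.1 -4.9]
[[0.993, -0.059, -0.104], [-0.101, -0.88, -0.464], [-0.064, 0.471, -0.88]]
```

View pics/tilt.png

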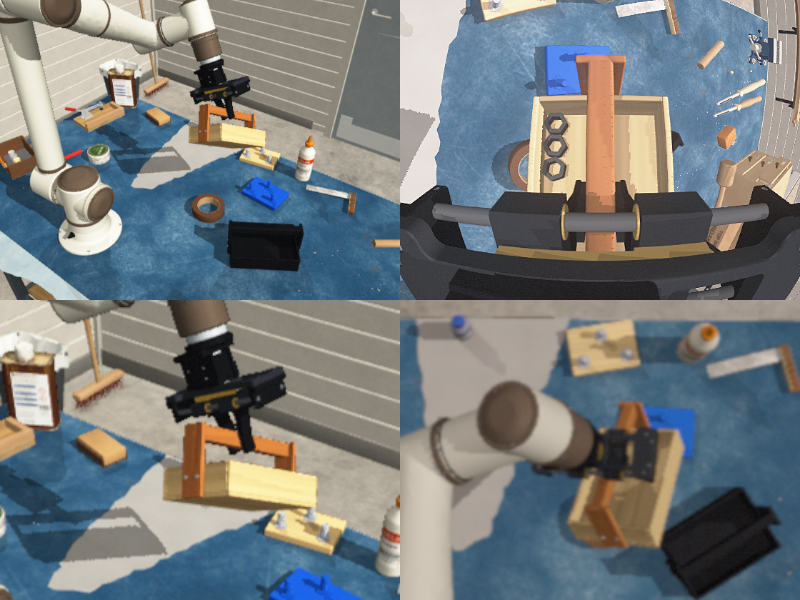

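Tilted about 41° by the geometry, and no slip shows in the wrist view. The nuts are at (557,123), (553,145) and (553,168), against the +x wall at the -y end. I'll work out their tote coordinates from the wrist camera.

```bash
python3 - <<'E'
from h import *
import pickle
c,t,w,s=pickle.load(open('c2.pkl','rb'))
f=210/np.tan(np.radians(w['vertical_fov'])/2);M=np.array(w['tool_from_camera'])
# tool pose relative to tote from the grasp moment (tool measured at grasp, tote level)
Rg=np.array([[-.208,-.973,-.1],[-.855,.231,-.465],[.475,-.011,-.88]]);pg=np.array([.4789,-.0252,.0823])
T0=Ro.from_euler('z',-13.4,degrees=True).as_matrix();o=np.array([.4785,-.027,0])
def ontote(u,v,z):
    a=np.array([u-w['cx'],v-w['cy']]);r=np.linalg.norm(a);th=r/f
    d=np.r_[a/r*np.sin(th),np.cos(th)];d=T0.T@Rg@M[:3,:3]@d;e=T0.T@(Rg@M[:3,3]+pg-o)
    return (e+d*(z-e[2])/d[2])*1000
print('nuts',[ontote(1.4*(u-400),1.4*v,.019).round(0)[:2].tolist() for u,v in((557,123),(553,145),(553,168))])
print('rim -y corners (expect +-70,-100)',[ontote(1.4*(u-400),1.4*v,.05).round(0)[:2].tolist() for u,v in((532,96),(671,96))])
cv2.imwrite('pics/w2.png',cv2.resize(w['frame'][110:310,160:400],(720,600),interpolation=cv2.INTER_CUBIC))
E
```

```text
nuts [[50.0, -78.0], [54.0, -53.0], [53.0, -27.0]]
rim -y corners (expect +-70,-100) [[73.0, -98.0], [-73.0, -98.0]]
```

View pics/w2.png

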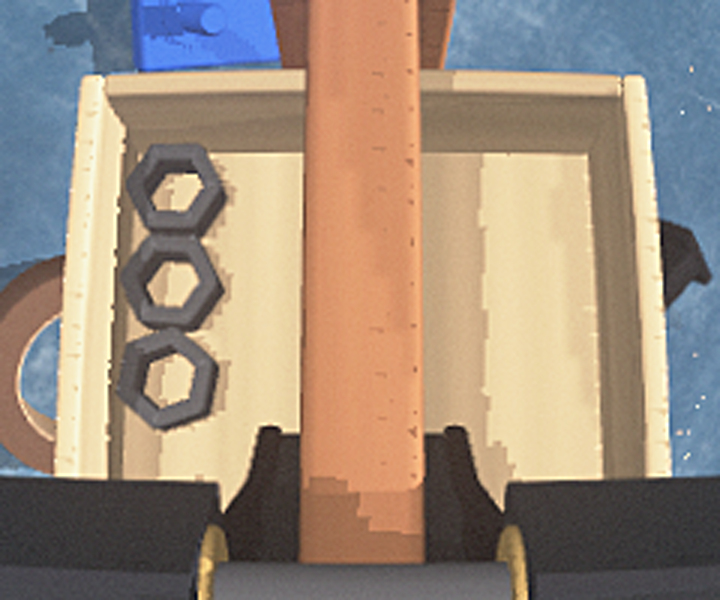

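The first nut sits in the corner at (50,-78) mm, touching both walls. The other two are packed against it along the +x wall. I'll let it settle and check that it is still.

Request:
step_arm(targets="0 0 0 0;0 0 0 0;0 0 0 0;0 0 0 0;0 0 0 0;0 0 0 0;0 0 0 0;0 0 0 0")

```text
time_s: 15.2
tcp_pos: [0.3987, -0.2584, 0.3237]
ee_rot: [[0.993, -0.064, -0.1], [-0.103, -0.879, -0.465], [-0.058, 0.472, -0.88]]
wrist_force: [-0.1, -1.0, -4.4]
gripper_width: 0.227
gripper_force: 29.9
```

```bash
python3 - <<'E'
from h import *
import pickle
c,t,w,s=pickle.load(open('c2.pkl','rb'));w2=cams.capture('wrist');st()
a=w['frame'][110:260,195:265].astype(int);b=w2['frame'][110:260,195:265].astype(int)
d=np.abs(a-b).mean();print('diff',d,(np.abs(a-b).max(2)>40).sum())
if (np.abs(a-b).max(2)>40).sum()<60: print(r.finish_job())
E
```

```text
15.25 j [  3.2   1.4 -26.8  28.8 -72.2  70.1] p [ 0.3987 -0.2584  0.3237] z [-0.1   -0.465 -0.88 ] x [ 0.993 -0.103 -0.058] F [ 0.  -0.5 -4.6]
diff 6.751047619047619 558
```

```bash
python3 - <<'E'
from h import *
w=cams.capture('wrist');cv2.imwrite('pics/w3.png',cv2.resize(w['frame'][110:310,160:400],(720,600),interpolation=cv2.INTER_CUBIC))
E
```

```text
(no output)
```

View pics/w3.png

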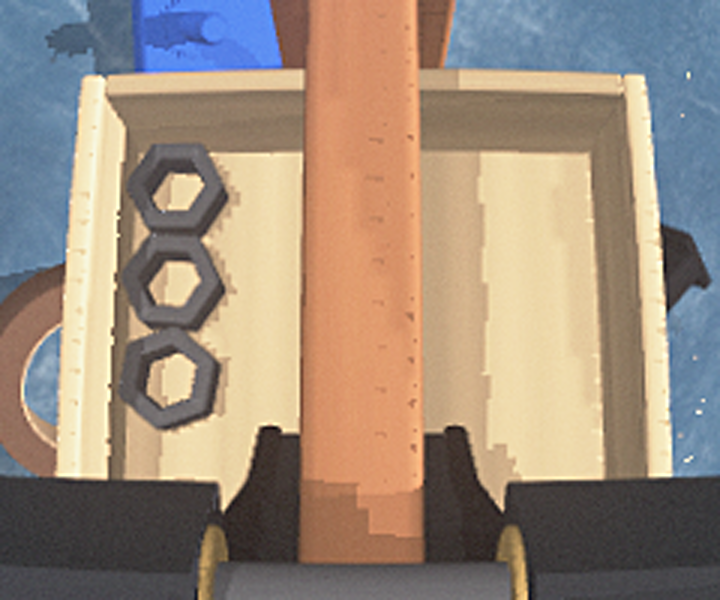

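The nuts are in the same places, at (180,188), (172,282) and (172,380) in the crop; only the shadow edges and the background shifted. The tote is held still, so I'm handing in.

```bash
python3 -c "
from h import *
print(r.finish_job())"
```

```text
the job is handed in; nothing more can be done
None
```

I handed the job in with the gripper still holding the tote off the table, tilted about 41° and steady; the first nut is in the corner nearest the stud board and the other two are packed behind it along the wall, the third about 68 mm from the corner.

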